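# Lock the vacuum packer's service cover with its quarter-turn fastener

## Task

The service cover of the vacuum packer needs its quarter-turn fastener back: take the black-winged fastener out of the white rest block, put it into the cover's keyhole and push it down against the spring. Then turn it about a quarter turn clockwise, by feel, until it meets its stop, let it spring up into the locked detent, and let go. Do not force it against the cover or the stop, and leave the bowl, jar and spatula where they are.

Things in the scene. Friction and masses are not known exactly. Their poses are not given: they have to be found in the camera images.
- wing (a point): Centre of the loose fastener's grip: a black wing 42 mm long (x axis), 14 mm thick (y; pinch it across this) and 30 mm tall, z up. Its flange, 42 mm across, lies 15 to 19 mm below this point, and the steel cross bar (along the wing, 36 mm long, 10 wide, 8 tall) 30 to 38 mm below. A half turn makes no difference.
- fastener: The same fastener, 100 g; origin at the tip of its short nose, 40 mm below the wing's centre; x along wing and bar, z up. Its shank is 11 mm thick. Turned under the cover it stays down and in place when let go, so it can be gripped anew.
- keyhole (a point): Centre of the keyhole, at the top face of the packer's aluminium cover, 100 mm above the worktop: a slot 40 mm long (x axis) and 13 mm wide through the 3 mm cover, for the cross bar. Cover clear for 55 mm around; the grey chamber lid behind (+x) begins 73 mm off and stands 18 mm above the cover, its handle 28 mm.
- spring (a point): Top of the spring plunger in the keyhole, 6 mm under the cover's top; the nose pushes it down (2 N, plus 0.7 N per mm). The bar can turn once the wing's centre is under 22 mm above the cover (push about 10 N); at 19 mm the flange meets the cover, a hard stop. Released unturned, the fastener rises again.
- catch (a point): Centre of the hidden catch, 8 mm under the keyhole. The bar turns under it clockwise from above only (yaw falls), to a hard stop 72 to 110 degrees on, differing each time and not visible: feel for it as resistance to twisting (0.1 to 0.2 N m means stop; over 0.5 N m is too much). The axes here do not show it.
- detent (a point): Where the wing's centre is when locked: 27 mm above the keyhole. With the bar at its stop, or up to about 3 degrees short, the fastener springs up 5 mm when the grip opens and rests here; if it stays at 22 mm it is not far enough round. The axes here do not show the locked angle.
- packer: The vacuum packer, fixed: white housing 320 mm (x) by 260 mm (y), 96 mm tall; aluminium cover 120 by 130 mm on top, at the robot's side. Origin under its centre; the keyhole is 70 mm from there towards its front (-x) and 100 mm up.
- rest: Fixed white rest block, 80 mm (x) by 60 mm (y) by 32 mm tall, origin under its centre. The fastener hangs in its 41 by 15 mm slot (along x), flange on the block's top, so that the wing's centre is 51 mm above the worktop.
- bowl: Bystander: steel bowl, 130 mm across and 55 mm tall, origin under its centre.
- jar: Bystander: clear jar, 66 mm across and 100 mm tall, origin under its centre.
- spatula: Bystander: spatula lying on the worktop, handle to its -x.
Mind the look-alikes: they are no part of the job. What is shaped like the fastener but green or pink is not meant.

How it is judged:
By the outcome, as a careful person would: the job done as asked, in the order asked, and still so for the second after the job is handed in, with the robot touching nothing.
It also fails if it takes over 64 s, if anything falls off the work surface, if the arm or the gripper's body presses on something with over 40 N, if the wrist force passes 120 N, or if a joint passes its speed limit or range.

## Robot

A 6-joint arm with a two-finger parallel gripper is mounted at the origin on the work surface. World frame = base frame: x ahead of the robot, y to its left, z up, the work surface at z = 0. Lengths are in mm, angles in rad, forces in N, time in s.
With the tool pointing down it reaches from about 300 to 775 mm from the base axis. Payload 14.6 kg.
Tool frame: the origin (TCP) lies between the finger pads; the fingertips stand 19 mm ahead of it and the grasp point (between the pads) is the TCP (manip.tcp_to_tips is the distance from the TCP to the fingertips, in mm); x points along the fingers, z is the direction in which the jaws open and shut, and the axes are right-handed (so a half turn about x gives the same grasp; the last joint's range is limited). The gripper opens to 94 mm and grips with 3 to 60 N. Pads are 16 mm wide; open, the fingers measure 119 mm over their backs; the gripper's body (75 mm by 177 mm) begins 78 mm behind the grasp point.
Start: joints at [-1.257, 0.3, 1.521, -0, 1.321, -0.067], TCP at [204.407, -510.595, 190.346] pointing down, gripper open.
Joint ranges: [-3.03, 3.03], [-0.79, 2.21], [0.23, 2.52], [-1.04, 4.18], [0, 3.07], [-2.55, 2.55]. Speed limits (rad/s): [2.22, 2.22, 2.57, 3.14, 3.14, 3.14].

## Interface

Orientations are given as [roll, pitch, yaw] about the fixed x, y, z axes, in that order (R = Rz(yaw) Ry(pitch) Rx(roll)).
In Python, from cell import manip gives the robot as it stands.
- The arm moves only by the tool jog_arm, never from a script. Its argument "moves" is a list that holds one entry, the list of rows, each a list of 6 numbers: the shift along the world's x, y, z in mm, then the turn, a rotation vector about the world's x, y, z in degrees. In form: [[[dx, dy, dz, wx, wy, wz], ...]]. A call has 1 to 5 rows; each row shifts and turns the pose as measured when the row begins; what a row does not reach is not made up. A row lasts 1/10 s, in which the tool goes at most 50 mm and 8.59 degrees, less where a joint would pass 70% of its speed; a pose out of reach is approached as far as the arm can. A call is refused whole if a number of a shift passes 50 or a number of a turn 8.59, either way. A call with a gripper value outside its range is refused whole. "gripper" is the opening, from -1 (shut) to 1 (fully open), set as the call begins (left out, the last holds). The fingers move at their own pace and stop on an object; "squeeze" is the grip in N (left out, the last holds). Time passes only in rows, so rows that do not move let the fingers close. It gives the time, the measured TCP pose, the force and the opening at its end, in the units of the state.
- manip.read_state(): the state, without advancing time (a new reading comes with each control period).
- manip.camera(name): name is "side" or "top" or "wrist"; returns (picture, depth): 384x512x3 uint8, blue, green, red; 384x512 float32, mm along the optical axis (not along the pixel's ray), 0 where there is no reading.
- manip.camera_params(name): a dict with "fx", "fy", "cx", "cy" (pixels), "rvec" (rotation vector, rad) and "tvec" (3), from world to camera coordinates, as OpenCV has them. Camera axes: x right, y down, z forward; pixel columns grow to the right and rows downward; lengths in mm; the calibration is good to about 2 mm. A picture is of the moment at which its call begins: read the wrist's pose just before it. camera_params takes no time and is no camera call; for the wrist camera it gives the pose at the moment of the call.
- manip.sign_off(): hands the job in, once; it reports no verdict.
The state is a dict: "clock": time; "joints": joint angles; "qd": joint speeds; "effort": joint torques, N m; "eef_pos": TCP position; "eef_rot": TCP orientation; "wrist_force": force on the tool from outside, world axes, zero at the start; "moment": the same for the moment, N m; "finger_gap": finger opening in mm.
Only numpy, scipy, OpenCV 4.12 (cv2) and the standard library are available. Lean on these libraries where they do the work, as an engineer would, in place of code of your own. Each camera call takes 0.05 s, during which the arm holds its last target. There are 200 camera calls.

## Working session

There is one attempt and no reset: what is moved stays moved. The work goes in short steps, Python scripts to look and compute and a tool call to move; the robot and the scene stay as the last step left them, time stands still between calls to the robot, and variables do not carry over. Pictures are saved under pics/ and viewed, about 8 in all and at most 12, crops included, and the job is handed in when it is done.

Besides the shell and the picture viewer there is one more tool, called as name([rows], argument=value, ...), one row to a line, values as JSON. jog_arm: Moves the arm, as the interface text tells. Its arguments: {"type":"object","properties":{"moves":{"type":"array","items":{"type":"array","items":{"type":"array","items":{"type":"number"}}}},"gripper":{"type":"number"},"squeeze":{"type":"number"}},"required":["moves"]}

```bash
mkdir -p pics
cat > h.py <<'E'
import numpy as np, cv2
from cell import manip
from scipy.spatial.transform import Rotation as Ro
def cam(n):
    p=manip.camera_params(n); im,d=manip.camera(n)
    return im.copy(),d,p
def world(p,u,v,d):
    R=cv2.Rodrigues(np.array(p['rvec'],float))[0]; t=np.array(p['tvec'],float).ravel()
    u=np.asarray(u,float);v=np.asarray(v,float);d=np.asarray(d,float)
    c=np.stack([(u-p['cx'])/p['fx']*d,(v-p['cy'])/p['fy']*d,d],-1)
    return (c-t)@R
def plane(p,u,v,z):
    a=world(p,u,v,np.ones_like(np.asarray(u,float))); o=world(p,0.*np.asarray(u),0.*np.asarray(v),0.*np.asarray(u))
    return o+(a-o)*((z-o[...,2])/(a-o)[...,2])[...,None]
def st():
    s=manip.read_state()
    for k in s: print(k,np.round(s[k],3))
E
python3 - <<'E'
from h import *
st()
ims=[cam(n) for n in('top','side')]
for n,(a,d,p) in zip(('top','side'),ims):
    np.savez('pics/'+n,a=a,d=d,**p); print(n,p)
    cv2.imwrite(f'pics/{n}0.png',a)
E
```

```text
clock 0.0
joints [-1.257  0.3    1.522 -0.     1.321 -0.067]
qd [ 0.001  0.     0.     0.     0.002 -0.   ]
effort [ 0.0000e+00 -5.3180e+01 -3.5274e+01  7.1000e-02  2.4000e-02 -0.0000e+00]
eef_pos [ 204.332 -510.322  189.772]
eef_rot [3.089 1.57  1.899]
wrist_force [ 0.07  -0.133  0.46 ]
moment [-0.011  0.031 -0.005]
finger_gap 93.978
top {'fx': 386.2852050538299, 'fy': 386.2852050538299, 'cx': 256.99957306531337, 'cy': 199.7274606042101, 'rvec': array([ 2.21213023, -2.14712906,  0.10531703]), 'tvec': array([   5.38354337,  535.30537057, 1140.07377651])}
side {'fx': 427.18268762623273, 'fy': 427.18268762623273, 'cx': 250.87423352916534, 'cy': 194.93560439961007, 'rvec': array([ 2.17740106, -0.44914929,  0.2321711 ]), 'tvec': array([-494.60502335,  219.08720733, 1196.12614878])}
```

View pics/top0.png

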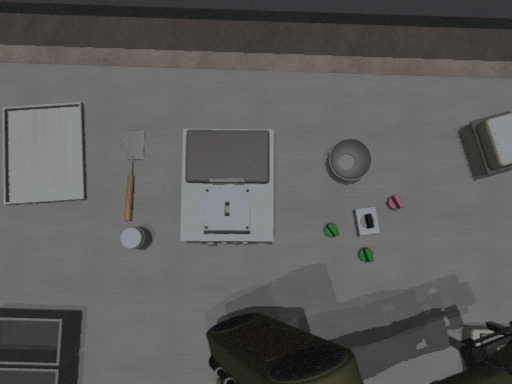

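View pics/side0.png

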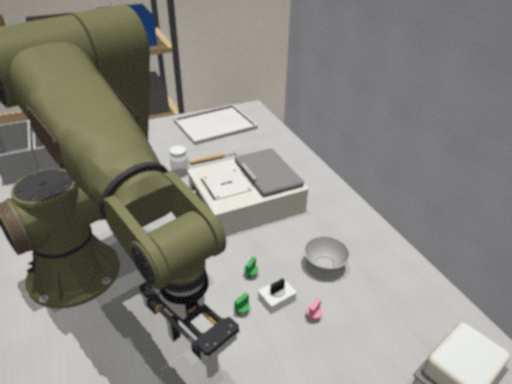

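Top picture: the black wing in the white block is at (368,220). The look-alikes are green (331,230), green (366,255) and pink (396,202). The keyhole is at (227,209), bowl (349,160), jar (133,237), spatula (130,180). I choose the black one at (368,220) and check it in a close crop.

Run:
```python
from h import *
z=np.load('pics/top.npz'); a=z['a'];d=z['d'];p={k:z[k] for k in('fx','fy','cx','cy','rvec','tvec')}
g=a.max(2).astype(int)
def rect(m,x0,y0,h,name):
    n,l,s,c=cv2.connectedComponentsWithStats(m.astype(np.uint8))
    i=1+np.argmax(s[1:,4]); v,u=np.nonzero(l==i)
    w=plane(p,u+x0,v+y0,h)[:,:2].astype(np.float32)
    print(name,s[i],cv2.minAreaRect(w), w.mean(0))
rect(g[205:237,350:386]<60,350,205,60,'wing')
rect(g[205:237,350:386]>170,350,205,32,'block')
rect(g[198:222,219:236]<110,219,198,100,'key')
for nm,(u,v,h) in dict(wing=(368,220,66),key=(227,209,100)).items():print(nm,plane(p,np.array(u),np.array(v),h),d[v,u],world(p,u,v,d[v,u]))
A=cv2.resize(a[195:245,345:405],None,fx=6,fy=6,interpolation=cv2.INTER_NEAREST)
B=cv2.resize(a[180:240,197:257],None,fx=6,fy=6,interpolation=cv2.INTER_NEAREST)[:300]
cv2.imwrite('pics/c.png',np.hstack([A,B]))
```

```text
wing [15  9  9 14 91] ((479.9743957519531, -305.3497009277344), (39.2497444152832, 19.947965621948242), 14.339509963989258) [ 480.28836 -305.43277]Traceback (most recent call last):
  File "<stdin>", line 10, in <module>
  File "<stdin>", line 6, in rect
    return _wrapfunc(a, 'argmax', axis=axis, out=out, **kwds)
    return bound(*args, **kwds)
ValueError: attempt to get argmax of an empty sequence
```

Run:
```python
from h import *
z=np.load('pics/top.npz'); a=z['a'];d=z['d'];p={k:z[k] for k in('fx','fy','cx','cy','rvec','tvec')}
print(a[211,362],a[220,368],a[209,227])
for nm,(u,v,h) in dict(wing=(368,220,66),key=(227,209,100),block=(368,222,32)).items():print(nm,plane(p,np.array(u),np.array(v),h),d[v,u],world(p,u,v,d[v,u]))
A=cv2.resize(a[195:245,345:405],None,fx=6,fy=6,interpolation=cv2.INTER_NEAREST)
B=cv2.resize(a[185:235,197:257],None,fx=6,fy=6,interpolation=cv2.INTER_NEAREST)
cv2.imwrite('pics/c.png',np.hstack([A,B]))
R=Ro.from_euler('xyz',manip.read_state()['eef_rot']).as_matrix(); print(R.round(3))
w=manip.camera_params('wrist'); Rc=cv2.Rodrigues(np.array(w['rvec']))[0]; print('wristcam pos',-Rc.T@np.array(w['tvec']).ravel(),Rc[2],w['fx'])
```

```text
[150 143 140] [33 32 32] [125 126 126]
wing [ 481.93004782 -301.5332353    66.        ] 1119.2626 [ 481.94057082 -301.60266705   65.76545702]
key [499.46172232 105.23407594 100.        ] 1084.6407 [499.50096831 105.27826592  99.37171923]
block [ 477.49044504 -311.62187256   32.        ] 1121.6859 [ 476.26687717 -302.49348781   62.83387609]
[[-0.     0.928  0.372]
 [ 0.001  0.372 -0.928]
 [-1.     0.    -0.001]]
wristcam pos [ 280.92653248 -479.79814394  383.72766315] [-0.26069891 -0.10316502 -0.95989221] 269.13919091330314
```

View pics/c.png

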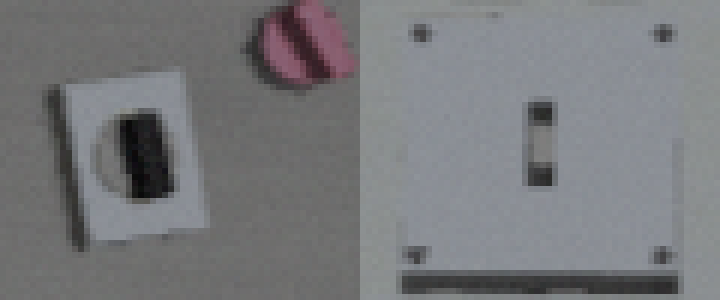

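The close crop shows the black wing in the white block (not green or pink), tilted about 8°. On the right is the clear keyhole slot, near (499,105). Half-turning the tool on the way leaves room for the later clockwise turn.

jog_arm([
  [[14,10,0,0,0,8.3],[14,10,0,0,0,8.3],[14,10,0,0,0,8.3],[14,10,0,0,0,8.3],[14,10,0,0,0,8.3]],
], gripper=1, squeeze=25)

```text
clock: 0.6
eef_pos: [274.7, -458.8, 188.0]
eef_rot: [2.849, 1.566, 2.404]
wrist_force: [-0.2, 0.6, -0.7]
finger_gap: 94.0
```

jog_arm([
  [[14,10,0,0,0,8.3],[14,10,0,0,0,8.3],[14,10,0,0,0,8.3],[14,10,0,0,0,8.3],[14,10,0,0,0,8.3]],
])

```text
clock: 1.1
eef_pos: [347.0, -405.7, 186.4]
eef_rot: [2.556, 1.563, 2.861]
wrist_force: [-0.1, -0.7, 0.7]
finger_gap: 93.7
```

jog_arm([
  [[14,10,0,0,0,8.3],[14,10,0,0,0,8.3],[14,10,0,0,0,8.3],[14,10,0,0,0,8.3],[14,10,0,0,0,8.3]],
])

```text
clock: 1.6
eef_pos: [419.3, -352.7, 184.8]
eef_rot: [2.26, 1.561, -2.969]
wrist_force: [0.2, -0.3, 0.5]
finger_gap: 94.1
```

jog_arm([
  [[14,11,0,0,0,8.3],[14,11,0,0,0,8.3],[14,11,0,0,0,8.3],[14,11,0,0,0,8.3],[10,8,0,0,0,8.3]],
])

```text
clock: 2.1
eef_pos: [487.7, -297.5, 183.0]
eef_rot: [1.946, 1.56, -2.532]
wrist_force: [0.9, -0.3, 1.0]
finger_gap: 93.9
```

```bash
cat >> h.py <<'E'
def tool():
    s=manip.read_state(); R=Ro.from_euler('xyz',s['eef_rot']).as_matrix()
    x=R[:,0]; y=R[:,1]
    tilt=np.degrees(np.cross(x,[0,0,-1]))
    print('t',round(float(s['clock']),2),'pos',np.round(s['eef_pos'],1),'yawY',round(np.degrees(np.arctan2(y[1],y[0])),2),'tiltfix wx,wy',tilt.round(2)[:2],'F',np.round(s['wrist_force'],1),'M',np.round(s['moment'],3),'gap',round(float(s['finger_gap']),1),'q6',round(float(s['joints'][5]),2))
    return s
E
python3 - <<'E'
from h import *
tool()
a,d,p=cam('wrist'); tool(); np.savez('pics/w1',a=a,d=d,**p)
cv2.imwrite('pics/w1.png',a)
v,u=np.mgrid[:384,:512]; W=world(p,u,v,d)
g=a.max(2)
m=(d>0)&(np.abs(W[...,0]-480)<50)&(np.abs(W[...,1]+303)<45)
for n,mm,h in(('wing',m&(W[...,2]>56)&(W[...,2]<75),66),('block',m&(W[...,2]>24)&(W[...,2]<75),32)):
    w=plane(p,u[mm],v[mm],h)[:,:2].astype(np.float32); print(n,mm.sum(),cv2.minAreaRect(w),W[mm].mean(0),np.percentile(W[mm][:,2],[5,50,95]))
E
```

```text
t 2.1 pos [ 487.7 -297.5  183. ] yawY -166.57 tiltfix wx,wy [ 0.36 -0.52] F [ 0.9 -0.3  1. ] M [ 0.06  -0.137 -0.004] gap 93.9 q6 -2.41
t 2.15 pos [ 488.6 -296.5  182.9] yawY -166.0 tiltfix wx,wy [ 0.35 -0.5 ] F [ 1.5  0.5 -0.6] M [ 0.131 -0.197 -0.056] gap 93.9 q6 -2.42
wing 401 ((479.30401611328125, -307.0836486816406), (41.491146087646484, 13.752630233764648), 11.517613410949707) [ 479.73758895 -307.04502395   64.96132331] [62.76079858 65.2213862  66.58405245]
block 2768 ((480.59503173828125, -307.3089599609375), (80.5611801147461, 59.93169403076172), 10.302701950073242) [ 478.25175063 -307.73843648   37.17634036] [30.51631604 32.01018187 65.51596034]
```

View pics/w1.png

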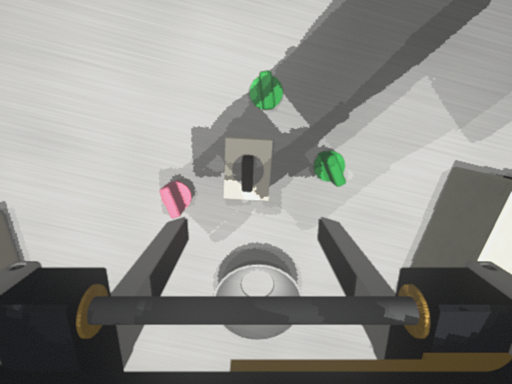

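The wrist picture shows the black wing at (247,172) in the block, with greens at (266,90) and (330,167) and the pink at (176,197), all clear of the fingers. Now I align and go down.

jog_arm([
  [[-8.5,-10.5,-25,0.35,-0.5,-3.6],[0,0,-25,0,0,0],[0,0,-20,0,0,0],[0,0,0,0,0,0],[0,0,0,0,0,0]],
], gripper=0.3)

```text
clock: 2.65
eef_pos: [479.1, -307.4, 110.7]
eef_rot: [0.33, 1.57, 2.069]
wrist_force: [0.7, -0.5, 0.1]
finger_gap: 61.7
```

Run:
```python
from h import *
a,d,p=cam('wrist'); tool(); cv2.imwrite('pics/w2.png',a)
v,u=np.mgrid[:384,:512]; W=world(p,u,v,d)
m=(d>0)&(np.abs(W[...,0]-480)<50)&(np.abs(W[...,1]+307)<25)
for n,mm,h in(('wing',m&(W[...,2]>58)&(W[...,2]<72),66),):
    w=plane(p,u[mm],v[mm],h)[:,:2].astype(np.float32); print(n,mm.sum(),cv2.minAreaRect(w),W[mm].mean(0),np.percentile(W[mm][:,2],[5,50,95]))
```

```text
t 2.7 pos [ 479.1 -307.3  110.7] yawY -170.34 tiltfix wx,wy [-0.04 -0.03] F [-0.3  0.8 -0.5] M [ 0.088 -0.098  0.022] gap 61.3 q6 -2.37
wing 619 ((479.0641174316406, -307.0743408203125), (41.88440704345703, 13.762114524841309), 11.891443252563477) [ 478.95806251 -307.11405561   65.02317451] [62.88143757 65.27908542 66.55329782]
```

jog_arm([
  [[0,0,-18,0,0,1],[0,0,-18,0,0,0],[0,0,-16,0,0,0],[0,0,0,0,0,0],[0,0,0,0,0,0]],
])

```text
clock: 3.2
eef_pos: [481.3, -309.4, 63.9]
eef_rot: [-2.364, 1.563, -0.61]
wrist_force: [-0.9, -0.3, -0.1]
finger_gap: 61.0
```

jog_arm([
  [[0,0,0,0,0,0],[0,0,0,0,0,0],[0,0,0,0,0,0],[0,0,0,0,0,0],[0,0,0,0,0,0]],
], gripper=-1, squeeze=30)

```text
clock: 3.7
eef_pos: [482.7, -310.4, 67.7]
eef_rot: [-2.372, 1.557, -0.619]
wrist_force: [0.1, -0.7, -0.3]
finger_gap: 24.6
```

```bash
python3 -c "
from h import *
tool()"
```

```text
t 3.7 pos [ 482.7 -310.4   67.7] yawY -169.54 tiltfix wx,wy [0.44 0.62] F [ 0.1 -0.7 -0.3] M [ 0.112 -0.15  -0.019] gap 24.6 q6 -2.39
```

The arm drifted while settling, so I re-open a little and correct before closing.

jog_arm([
  [[-3,3,-4,0.44,0.62,0.5],[0,0,-5,0,0,0],[0,0,0,0,0,0],[0,0,0,0,0,0]],
], gripper=-0.2)

```text
clock: 4.1
eef_pos: [479.2, -306.9, 57.6]
eef_rot: [0.725, 1.569, 2.488]
wrist_force: [-1.1, -0.6, -0.3]
finger_gap: 37.8
```

```bash
python3 -c "
from h import *
tool()"
```

```text
t 4.1 pos [ 479.2 -306.9   57.6] yawY -169.0 tiltfix wx,wy [-0.06 -0.08] F [-1.1 -0.6 -0.3] M [ 0.042 -0.076  0.026] gap 37.8 q6 -2.4
```

jog_arm([
  [[0,0,0,0,0,0],[0,0,0,0,0,0],[0,0,0,0,0,0],[0,0,0,0,0,0],[0,0,0,0,0,0]],
], gripper=-1, squeeze=30)

```text
clock: 4.6
eef_pos: [479.3, -307.0, 57.7]
eef_rot: [0.73, 1.569, 2.493]
wrist_force: [-0.5, 1.0, -0.2]
finger_gap: 2.1
```

```bash
python3 -c "
from h import *
tool()"
```

```text
t 4.6 pos [ 479.3 -307.    57.7] yawY -169.0 tiltfix wx,wy [-0.05 -0.07] F [-0.5  1.  -0.2] M [ 0.084 -0.164  0.004] gap 2.1 q6 -2.4
```

The gap of 2 mm means the wing is not between the pads. I look before doing anything else.

Run:
```python
from h import *
a,d,p=cam('wrist'); b,_,_=cam('side'); tool()
A=cv2.resize(b[250:330,200:340],(512,293)); cv2.imwrite('pics/w3.png',np.vstack([a[:300],A]))
```

```text
t 4.7 pos [ 479.3 -307.    57.7] yawY -169.0 tiltfix wx,wy [-0.06 -0.07] F [-0.7  0.2 -0.4] M [ 0.12  -0.119  0.001] gap 0.5 q6 -2.4
```

View pics/w3.png

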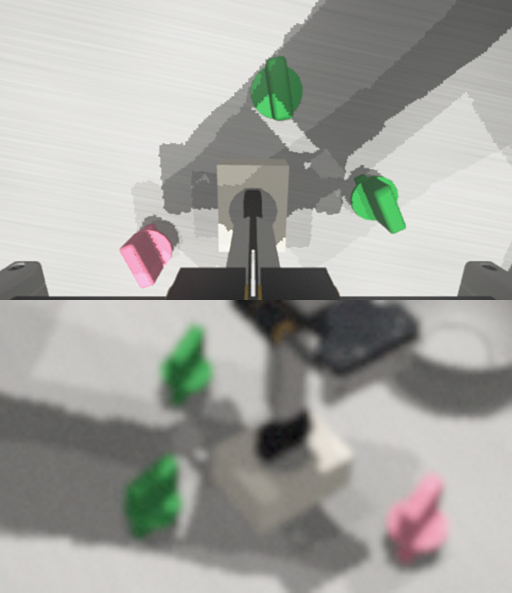

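Run:
```python
from h import *
print(manip.tcp_to_tips)
s=tool()
a,d,p=cam('wrist'); v,u=np.mgrid[:384,:512]; W=world(p,u,v,d)
for r in range(185,384,8): print(r,[(a[r,c].max(),W[r,c].round(0).tolist()) for c in (246,253,260)])
print(s['joints'])
a,d,p=cam('side'); W=world(p,u,v,d)
for r in range(252,296,4): print(r,[(a[r,c].max(),W[r,c].round(0).tolist()) for c in (272,276,280)])
```

```text
19.0
t 4.7 pos [ 479.3 -307.    57.7] yawY -169.0 tiltfix wx,wy [-0.06 -0.07] F [-0.7  0.2 -0.4] M [ 0.12  -0.119  0.001] gap 0.5 q6 -2.4
185 [(np.uint8(148), [460.0, -316.0, 31.0]), (np.uint8(149), [458.0, -311.0, 32.0]), (np.uint8(150), [457.0, -305.0, 33.0])]
193 [(np.uint8(48), [462.0, -316.0, 47.0]), (np.uint8(49), [460.0, -310.0, 50.0]), (np.uint8(63), [460.0, -305.0, 46.0])]
201 [(np.uint8(51), [462.0, -315.0, 65.0]), (np.uint8(51), [462.0, -310.0, 64.0]), (np.uint8(48), [461.0, -305.0, 63.0])]
209 [(np.uint8(50), [468.0, -314.0, 65.0]), (np.uint8(53), [467.0, -309.0, 66.0]), (np.uint8(47), [467.0, -304.0, 65.0])]
217 [(np.uint8(70), [474.0, -313.0, 66.0]), (np.uint8(53), [473.0, -308.0, 67.0]), (np.uint8(65), [473.0, -303.0, 65.0])]
225 [(np.uint8(110), [471.0, -313.0, 88.0]), (np.uint8(54), [472.0, -308.0, 84.0]), (np.uint8(111), [470.0, -304.0, 87.0])]
233 [(np.uint8(110), [471.0, -313.0, 99.0]), (np.uint8(54), [472.0, -308.0, 96.0]), (np.uint8(110), [469.0, -304.0, 100.0])]
241 [(np.uint8(112), [471.0, -312.0, 110.0]), (np.uint8(56), [472.0, -308.0, 108.0]), (np.uint8(110)
[... 2936 characters left out ...]
 (np.uint8(106), [471.0, -310.0, 112.0]), (np.uint8(118), [480.0, -315.0, 113.0])]
276 [(np.uint8(154), [467.0, -299.0, 89.0]), (np.uint8(113), [470.0, -315.0, 103.0]), (np.uint8(119), [479.0, -317.0, 101.0])]
280 [(np.uint8(177), [499.0, -240.0, -2.0]), (np.uint8(111), [471.0, -314.0, 87.0]), (np.uint8(109), [480.0, -317.0, 86.0])]
284 [(np.uint8(76), [464.0, -307.0, 67.0]), (np.uint8(33), [473.0, -311.0, 68.0]), (np.uint8(24), [485.0, -311.0, 62.0])]
288 [(np.uint8(30), [461.0, -313.0, 61.0]), (np.uint8(28), [474.0, -310.0, 52.0]), (np.uint8(29), [487.0, -309.0, 44.0])]
292 [(np.uint8(25), [461.0, -315.0, 48.0]), (np.uint8(62), [474.0, -313.0, 39.0]), (np.uint8(94), [484.0, -315.0, 37.0])]
```

Run:
```python
from h import *
v,u=np.mgrid[:384,:512]
z=np.load('pics/w1.npz'); W=world({k:z[k] for k in('fx','fy','cx','cy','rvec','tvec')},u,v,z['d'])
for c in (183,178,323,328):
    print(c,[(r,W[r,c].round(0).tolist()) for r in range(212,250,4)])
Rc=cv2.Rodrigues(z['rvec'])[0]; print('cam1',-Rc.T@z['tvec'].ravel())
w=manip.camera_params('wrist'); Rc=cv2.Rodrigues(np.array(w['rvec']))[0]; print('cam now',-Rc.T@np.array(w['tvec']).ravel())
a,d,p=cam('wrist'); W=world(p,u,v,d)
for r in range(214,228): print(r,W[r,244].round(0),W[r,262].round(0))
```

```text
183 [(212, [573.0, -385.0, -1.0]), (216, [579.0, -384.0, 0.0]), (220, [491.0, -346.0, 203.0]), (224, [492.0, -345.0, 207.0]), (228, [494.0, -344.0, 209.0]), (232, [496.0, -344.0, 211.0]), (236, [499.0, -343.0, 211.0]), (240, [500.0, -342.0, 213.0]), (244, [503.0, -342.0, 213.0]), (248, [507.0, -341.0, 213.0])]
178 [(212, [551.0, -382.0, 53.0]), (216, [556.0, -381.0, 53.0]), (220, [491.0, -350.0, 204.0]), (224, [490.0, -348.0, 212.0]), (228, [491.0, -346.0, 216.0]), (232, [491.0, -345.0, 221.0]), (236, [493.0, -344.0, 222.0]), (240, [496.0, -344.0, 223.0]), (244, [498.0, -343.0, 224.0]), (248, [500.0, -343.0, 225.0])]
323 [(212, [524.0, -181.0, -1.0]), (216, [530.0, -180.0, 0.0]), (220, [468.0, -252.0, 204.0]), (224, [469.0, -252.0, 207.0]), (228, [471.0, -253.0, 212.0]), (232, [473.0, -253.0, 213.0]), (236, [476.0, -252.0, 212.0]), (240, [478.0, -251.0, 213.0]), (244, [480.0, -251.0, 216.0]), (248, [483.0, -250.0, 216.0])]
328 [(212, [522.0, -174.0, -1.0]), (216, [528.0, -172.0, -2.0]), (220, [467.0, -249.0, 204.0]), (224, [468.0, -250.0, 210.0]), (228, [468.0, -252.0, 218.0]), (232,
[... 166 characters left out ...]
294 -315.10317016  377.65600712]
cam now [ 399.15871173 -322.64506681  251.65165818]
214 [ 473. -315.   64.] [ 481. -298.   35.]
215 [ 474. -315.   64.] [ 482. -298.   36.]
216 [ 475. -314.   63.] [ 483. -298.   36.]
217 [ 475. -314.   65.] [ 484. -298.   35.]
218 [ 476. -314.   65.] [ 485. -298.   36.]
219 [ 472. -315.   77.] [ 469. -302.   77.]
220 [ 471. -315.   79.] [ 469. -302.   79.]
221 [ 472. -314.   80.] [ 469. -302.   80.]
222 [ 472. -314.   81.] [ 469. -302.   83.]
223 [ 471. -314.   84.] [ 469. -302.   84.]
224 [ 472. -314.   85.] [ 469. -302.   85.]
225 [ 471. -314.   88.] [ 469. -303.   88.]
226 [ 472. -314.   88.] [ 469. -303.   90.]
227 [ 472. -314.   90.] [ 469. -303.   91.]
```

The fingertips measure at reading + 20 mm in z in both wrist pictures, and the side view agrees. The stated tips are at reading − 19, so the real grasp point sits about 38 mm above the reported TCP. I'll go by the measured tip height: open, then 38 mm lower.

jog_arm([
  [[0,0,0,0,0,0],[0,0,0,0,0,0],[0,0,0,0,0,0],[0,0,0,0,0,0],[0,0,0,0,0,0]],
], gripper=-0.2)

```text
clock: 5.35
eef_pos: [479.3, -307.0, 57.7]
eef_rot: [0.731, 1.569, 2.494]
wrist_force: [-0.4, 1.0, -0.4]
finger_gap: 36.1
```

jog_arm([
  [[0,0,-10,0,0,0],[0,0,-10,0,0,0],[0,0,-4,0,0,0],[0,0,0,0,0,0]],
])

```text
clock: 5.75
eef_pos: [478.9, -306.7, 30.9]
eef_rot: [0.728, 1.568, 2.491]
wrist_force: [-0.1, 0.1, 0.4]
finger_gap: 37.2
```

```bash
python3 -c "
from h import *
tool()"
```

```text
t 5.75 pos [ 478.9 -306.7   30.9] yawY -169.0 tiltfix wx,wy [-0.1  -0.12] F [-0.1  0.1  0.4] M [ 0.084 -0.107 -0.009] gap 37.2 q6 -2.4
```

jog_arm([
  [[0,0,-5,0,0,0],[0,0,-4,0,0,0],[0,0,0,0,0,0]],
])

```text
clock: 6.05
eef_pos: [479.1, -306.9, 21.3]
eef_rot: [0.721, 1.569, 2.484]
wrist_force: [0.8, 0.3, 0.0]
finger_gap: 37.8
```

Run:
```python
from h import *
tool()
a,d,p=cam('wrist'); v,u=np.mgrid[:384,:512]; W=world(p,u,v,d)
m=(d>0)&(np.abs(W[...,0]-465)<25)&(np.abs(W[...,1]+307)<28)
for lo,hi,h in((60,72,66),):
    mm=m&(W[...,2]>lo)&(W[...,2]<hi)&(W[...,0]<470)&(np.abs(W[...,1]+308)<12); print(mm.sum(),W[mm].mean(0),W[mm].min(0),W[mm].max(0))
cv2.imwrite('pics/w4.png',a)
```

```text
t 6.05 pos [ 479.1 -306.9   21.3] yawY -169.0 tiltfix wx,wy [-0.08 -0.1 ] F [0.8 0.3 0. ] M [ 0.129 -0.171  0.018] gap 37.8 q6 -2.4
410 [ 464.42174126 -309.86447028   64.59743555] [ 459.13916109 -317.13066357   60.04483971] [ 469.97922747 -302.11839165   67.2400036 ]
```

View pics/w4.png

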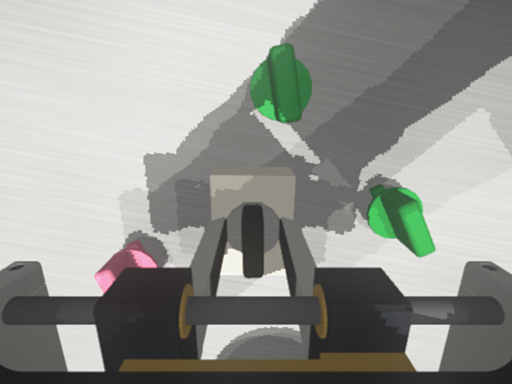

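The wing at (252,240) now sits between the fingers, whose tips at about (222,222) and (282,222) are just above the flange. Closing.

jog_arm([
  [[0,0,0,0,0,0],[0,0,0,0,0,0],[0,0,0,0,0,0],[0,0,0,0,0,0],[0,0,0,0,0,0]],
], gripper=-1, squeeze=35)

```text
clock: 6.6
eef_pos: [479.1, -306.9, 21.5]
eef_rot: [0.726, 1.569, 2.489]
wrist_force: [0.0, 1.1, -0.9]
finger_gap: 13.7
```

```bash
python3 -c "
from h import *
tool()"
```

```text
t 6.6 pos [ 479.1 -306.9   21.5] yawY -169.0 tiltfix wx,wy [-0.07 -0.09] F [ 0.   1.1 -0.9] M [ 0.064 -0.12   0.024] gap 13.7 q6 -2.4
```

jog_arm([
  [[0,0,8,0,0,0],[0,0,15,0,0,0],[0,0,25,0,0,0],[0,0,35,0,0,0],[0,0,35,0,0,0]],
])

```text
clock: 7.1
eef_pos: [476.8, -305.2, 142.7]
eef_rot: [0.743, 1.561, 2.505]
wrist_force: [-1.0, 0.9, -1.6]
finger_gap: 14.3
```

jog_arm([
  [[0,20,12,0,0,0],[2,35,0,0,0,-2],[2,40,0,0,0,-2],[2,40,0,0,0,-2],[2,40,0,0,0,-2]],
])

```text
clock: 7.6
eef_pos: [485.8, -129.7, 168.0]
eef_rot: [-2.052, 1.564, -0.44]
wrist_force: [1.0, 0.8, -2.2]
finger_gap: 13.9
```

```bash
python3 -c "
from h import *
tool()"
```

```text
t 7.6 pos [ 485.8 -129.7  168. ] yawY -177.63 tiltfix wx,wy [0.16 0.34] F [ 1.   0.8 -2.2] M [ 0.102 -0.163  0.022] gap 13.9 q6 -1.95
```

jog_arm([
  [[9,42,0,0.16,0.34,-1],[9,42,0,0,0,-1],[9,42,0,0,0,0],[9,42,0,0,0,0],[9,35,0,0,0,0]],
])

```text
clock: 8.1
eef_pos: [530.6, 82.2, 176.1]
eef_rot: [-1.663, 1.563, -0.09]
wrist_force: [0.1, 0.7, -1.6]
finger_gap: 13.9
```

jog_arm([
  [[0,15,0,0,0,0],[0,0,0,0,0,0],[0,0,0,0,0,0]],
])

```text
clock: 8.4
eef_pos: [530.7, 101.7, 179.4]
eef_rot: [-1.572, 1.56, 0.007]
wrist_force: [0.7, -0.4, -0.8]
finger_gap: 13.7
```

Run:
```python
from h import *
tool()
a,d,p=cam('wrist'); s=tool(); np.savez('pics/w5',a=a,d=d,**p)
cv2.imwrite('pics/w5.png',a)
```

```text
t 8.4 pos [530.7 101.7 179.4] yawY -179.53 tiltfix wx,wy [-0.    0.61] F [ 0.7 -0.4 -0.8] M [ 0.091 -0.131 -0.046] gap 13.7 q6 -1.46
t 8.45 pos [530.8 101.5 179.4] yawY -179.56 tiltfix wx,wy [-0.01  0.62] F [ 0.2 -0.3  0.2] M [ 0.003 -0.082 -0.085] gap 13.6 q6 -1.46
```

View pics/w5.png

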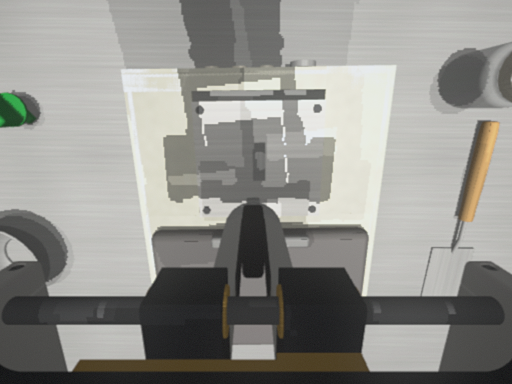

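The picture shows the slot near (260,160) in shadow, and the cover screws at (200,110), (317,108), (206,210) and (312,209). I locate the slot by its depth and intensity, cross-checked against the screws.

Run:
```python
from h import *
v,u=np.mgrid[:384,:512]
z=np.load('pics/w5.npz'); p={k:z[k] for k in('fx','fy','cx','cy','rvec','tvec')}; a=z['a']; W=world(p,u,v,z['d'])
for b in (96,94.5,92):
    m=(W[...,2]<b)&(z['d']>0); m[:135]=0;m[190:]=0;m[:,:235]=0;m[:,290:]=0
    w=plane(p,u[m],v[m],100).astype(np.float32)[:,:2]
    if m.sum()>5: print(b,m.sum(),cv2.minAreaRect(w),w.mean(0),u[m].min(),u[m].max(),v[m].min(),v[m].max())
print('cover z',np.median(W[195:205,230:300,2]))
P=[]
for x,y in((200,110),(317,108),(206,210),(312,209)):
    g=255-a[y-6:y+7,x-6:x+7].max(2).astype(float); g=np.clip(g-np.percentile(g,75),0,None); 
    yy,xx=np.mgrid[-6:7,-6:7]; U,V=x+(g*xx).sum()/g.sum(),y+(g*yy).sum()/g.sum()
    P.append(plane(p,np.array(U),np.array(V),100)); print(U,V,P[-1].round(1))
P=np.array(P); print('mean',P.mean(0)); e=(P[2]+P[3]-P[0]-P[1]); e2=P[0]+P[2]-P[1]-P[3]; print(np.degrees(np.arctan2(e[1],e[0])),np.degrees(np.arctan2(e2[1],e2[0])))
cr=cv2.resize(a[95:215,190:325],None,fx=4,fy=4,interpolation=cv2.INTER_NEAREST); cv2.imwrite('pics/w5c.png',cv2.convertScaleAbs(cr,alpha=1.3))
# top cam screws
z=np.load('pics/top.npz');p={k:z[k] for k in('fx','fy','cx','cy','rvec','tvec')};a=z['a']
for n,(x,y) in dict(a=(207,190.5),b=(247,190.5),c=(206,227.5),d=(247,227.5),slot=(227,209)).items(): print(n,plane(p,np.array(x),np.array(y),100).round(1))
g=a[185:235,197:257].max(2).astype(float)
c=255-a[198:221,220:236].max(2).astype(float); yy,xx=np.mgrid[198:221,220:236]; m=c>np.median(c)+12; w=plane(p,xx[m],yy[m],100).astype(np.float32)[:,:2]; print(m.sum(),cv2.minAreaRect(w),w.mean(0))
```

```text
Traceback (most recent call last):
cv2.error: OpenCV(4.12.0) /io/opencv/modules/imgproc/src/convhull.cpp:143: error: (-215:Assertion failed) total >= 0 && (depth == CV_32F || depth == CV_32S) in function 'convexHull'
```

```bash
cat > key.py <<'E'
from h import *
import sys
v,u=np.mgrid[:384,:512]
z=np.load('pics/w5.npz'); p={k:z[k] for k in('fx','fy','cx','cy','rvec','tvec')}; a=z['a']; W=world(p,u,v,z['d'])
for b in (96,94.5,92):
    m=(W[...,2]<b)&(z['d']>0); m[:135]=0;m[190:]=0;m[:,:235]=0;m[:,290:]=0
    w=plane(p,u[m],v[m],100)[:,:2].astype(np.float32)
    if m.sum()>5: print(b,m.sum(),cv2.minAreaRect(w),w.mean(0),u[m].min(),u[m].max(),v[m].min(),v[m].max())
print('cover z',np.median(W[195:205,230:300,2]))
P=[]
for x,y in((200,110),(317,108),(206,210),(312,209)):
    g=255-a[y-6:y+7,x-6:x+7].max(2).astype(float); g=np.clip(g-np.percentile(g,75),0,None)
    yy,xx=np.mgrid[-6:7,-6:7]; U,V=x+(g*xx).sum()/g.sum(),y+(g*yy).sum()/g.sum()
    P.append(plane(p,np.array(U),np.array(V),100)); print(round(U,1),round(V,1),P[-1].round(1))
P=np.array(P); print('mean',P.mean(0)); e=(P[2]+P[3]-P[0]-P[1]); e2=P[0]+P[2]-P[1]-P[3]; print(np.degrees(np.arctan2(e[1],e[0])),np.degrees(np.arctan2(e2[1],e2[0])))
cr=cv2.resize(a[95:215,190:325],None,fx=4,fy=4,interpolation=cv2.INTER_NEAREST); cv2.imwrite('pics/w5c.png',cv2.convertScaleAbs(cr,alpha=1.3))
z=np.load('pics/top.npz');p={k:z[k] for k in('fx','fy','cx','cy','rvec','tvec')};a=z['a']
for n,(x,y) in dict(a=(207,190.5),b=(247,190.5),c=(206,227.5),d=(247,227.5)).items(): print(n,plane(p,np.array(x),np.array(y),100).round(1))
c=255-a[198:221,220:236].max(2).astype(float); yy,xx=np.mgrid[198:221,220:236]; m=c>np.median(c)+8; w=plane(p,xx[m],yy[m],100)[:,:2].astype(np.float32); print('top slot',m.sum(),cv2.minAreaRect(w),w.mean(0))
E
python3 key.py
```

```text
96 454 ((500.29058837890625, 107.2493896484375), (38.56947708129883, 12.164765357971191), 1.1377577781677246) [499.2906  107.54918] 252 264 143 180
94.5 435 ((499.775634765625, 107.23916625976562), (37.53937530517578, 12.164765357971191), 1.137757658958435) [499.23126 107.52785] 252 264 143 179
92 244 ((499.775634765625, 107.23916625976562), (37.53937530517578, 12.164765357971191), 1.137757658958435) [499.5845  107.45247] 252 264 143 179
cover z 99.76328813118103
197.8 109.5 [449.3  48.  100. ]
316.9 108.0 [447.  163.5 100. ]
206.3 209.6 [553.1  52.  100. ]
311.6 208.6 [551.1 165.8 100. ]
mean [500.10909616 107.34277177 100.        ]
1.7095766881398062 -88.93066814177848
a [549.9 163.4 100. ]
b [553.4  50.8 100. ]
c [446.  161.9 100. ]
d [449.4  47.5 100. ]
top slot 92 ((500.85968017578125, 106.69801330566406), (42.22795486450195, 14.043645858764648), 2.051693916320801) [500.83722 106.68701]
```

View pics/w5c.png

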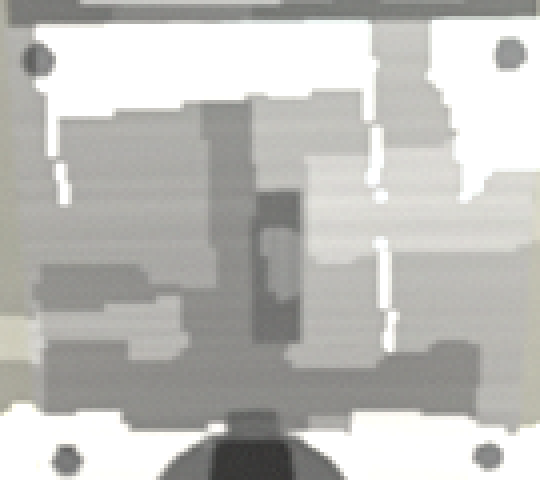

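jog_arm([
  [[-15,3,-15,0,0.6,1],[-16,2.7,-15,0,0,0],[0,0,-10,0,0,0],[0,0,0,0,0,0],[0,0,0,0,0,0]],
])

```text
clock: 8.95
eef_pos: [500.4, 102.5, 140.6]
eef_rot: [-1.559, 1.567, 0.031]
wrist_force: [0.2, 0.9, -0.9]
finger_gap: 13.7
```

```bash
cat > wing.py <<'E'
from h import *
s=tool(); x0,y0,z0=s['eef_pos']; a,d,p=cam('wrist'); v,u=np.mgrid[:384,:512]; W=world(p,u,v,d)
m=(d>0)&(W[...,2]>z0+40)&(W[...,2]<z0+50)&(np.abs(W[...,1]-y0)<12)&(W[...,0]<x0-8.5)&(W[...,0]>x0-30)
w=W[m]; print(m.sum(),'zmed',np.median(w[:,2]),'xmin',np.percentile(w[:,0],[0,2,5]))
for lo in (-20,-17,-14,-11):
    q=w[np.abs(w[:,0]-x0-lo)<1.5]
    if len(q): print(lo,'y range',q[:,1].min().round(1),q[:,1].max().round(1),'z',np.median(q[:,2]).round(1))
np.savez('pics/w6',a=a,d=d,**p)
E
python3 wing.py
```

```text
t 8.95 pos [500.4 102.5 140.6] yawY -178.86 tiltfix wx,wy [-0.01  0.19] F [ 0.2  0.9 -0.9] M [ 0.046 -0.122  0.017] gap 13.7 q6 -1.46
492 zmed 184.2937102995657 xmin [480.20881482 480.8452964  481.16736485]
-20 y range 96.4 108.1 z 182.4
-17 y range 95.3 108.7 z 184.2
-14 y range 95.9 108.8 z 184.5
-11 y range 90.6 114.1 z 184.5
```

jog_arm([
  [[-1,4.8,-5,0,0.2,0.3],[0,0,-8,0,0,0],[0,0,0,0,0,0],[0,0,0,0,0,0]],
])

```text
clock: 9.4
eef_pos: [500.6, 107.5, 127.3]
eef_rot: [-1.334, 1.57, 0.262]
wrist_force: [-0.1, 0.9, -0.3]
finger_gap: 13.6
```

```bash
python3 wing.py
```

```text
t 9.4 pos [500.6 107.5 127.3] yawY -178.56 tiltfix wx,wy [-0.02  0.06] F [-0.1  0.9 -0.3] M [ 0.098 -0.109  0.004] gap 13.6 q6 -1.46
494 zmed 171.04391615279587 xmin [480.81845931 481.17457316 481.45257884]
-20 y range 101.9 112.9 z 169.2
-17 y range 100.1 113.6 z 170.8
-14 y range 100.8 113.7 z 171.2
-11 y range 96.4 119.3 z 171.3
```

jog_arm([
  [[-1,-0.2,-5,0,0,0],[0,0,-5,0,0,0],[0,0,-3,0,0,0],[0,0,0,0,0,0]],
])

```text
clock: 9.85
eef_pos: [499.4, 107.2, 113.2]
eef_rot: [-1.342, 1.57, 0.253]
wrist_force: [-0.0, 0.1, -1.4]
finger_gap: 13.8
```

```bash
python3 wing.py
```

```text
t 9.85 pos [499.4 107.2 113.2] yawY -178.57 tiltfix wx,wy [-0.01  0.06] F [-0.   0.1 -1.4] M [ 0.051 -0.149  0.002] gap 13.8 q6 -1.46
493 zmed 156.90139976132474 xmin [479.50683219 479.9520474  480.18130638]
-20 y range 101.7 112.0 z 155.3
-17 y range 99.9 113.4 z 156.6
-14 y range 100.5 113.5 z 157.0
-11 y range 97.4 119.2 z 157.1
```

jog_arm([
  [[0,0,-2,0,0,0],[0,0,-2,0,0,0],[0,0,0,0,0,0]],
])

```text
clock: 10.2
eef_pos: [499.6, 107.3, 109.3]
eef_rot: [-1.372, 1.569, 0.224]
wrist_force: [-0.2, 0.2, -1.5]
finger_gap: 13.8
```

jog_arm([
  [[0,0,-2,0,0,0],[0,0,0,0,0,0]],
])

```text
clock: 10.4
eef_pos: [499.7, 107.3, 107.2]
eef_rot: [-1.389, 1.569, 0.207]
wrist_force: [-0.0, 0.0, -1.6]
finger_gap: 13.8
```

jog_arm([
  [[0,0,-2,0,0,0],[0,0,0,0,0,0]],
])

```text
clock: 10.6
eef_pos: [499.7, 107.3, 105.1]
eef_rot: [-1.387, 1.569, 0.209]
wrist_force: [-0.1, 0.1, -1.2]
finger_gap: 13.7
```

jog_arm([
  [[0,0,-2,0,0,0],[0,0,-2,0,0,0],[0,0,0,0,0,0]],
])

```text
clock: 10.9
eef_pos: [500.2, 107.3, 101.4]
eef_rot: [-1.431, 1.567, 0.165]
wrist_force: [-0.4, 0.1, 3.4]
finger_gap: 13.3
```

jog_arm([
  [[0,0,-2,0,0,0],[0,0,-2,0,0,0],[0,0,0,0,0,0]],
])

```text
clock: 11.2
eef_pos: [500.6, 107.4, 97.9]
eef_rot: [-1.424, 1.566, 0.172]
wrist_force: [-1.4, 0.2, 6.8]
finger_gap: 13.6
```

jog_arm([
  [[0,0,-2,0,0,0],[0,0,0,0,0,0]],
])

```text
clock: 11.4
eef_pos: [501.1, 107.5, 96.4]
eef_rot: [-1.433, 1.564, 0.162]
wrist_force: [-1.0, -0.0, 5.7]
finger_gap: 13.7
```

```bash
python3 wing.py
```

```text
t 11.4 pos [501.1 107.5  96.4] yawY -178.57 tiltfix wx,wy [-0.06  0.36] F [-1.  -0.   5.7] M [ 0.001 -0.054  0.027] gap 13.7 q6 -1.46
505 zmed 140.0796911697039 xmin [480.95631211 481.48521029 481.78928574]
-20 y range 101.3 112.9 z 138.4
-17 y range 100.1 113.6 z 139.9
-14 y range 100.8 113.7 z 140.4
-11 y range 95.7 119.4 z 140.2
```

jog_arm([
  [[-1.2,-0.2,-2,0,0.4,0],[0,0,-1.5,0,0,0],[0,0,0,0,0,0]],
])

```text
clock: 11.75
eef_pos: [501.4, 107.5, 94.5]
eef_rot: [-1.149, 1.567, 0.447]
wrist_force: [-0.2, 0.2, 6.6]
finger_gap: 14.0
```

```bash
python3 wing.py
```

```text
t 11.75 pos [501.4 107.5  94.5] yawY -178.56 tiltfix wx,wy [-0.09  0.19] F [-0.2  0.2  6.6] M [ 0.072 -0.08   0.03 ] gap 14.0 q6 -1.46
499 zmed 138.2264040304747 xmin [481.57183954 481.86842899 482.11813444]
-20 y range 101.9 112.9 z 136.5
-17 y range 100.1 113.6 z 138.1
-14 y range 100.8 113.7 z 138.5
-11 y range 97.8 119.5 z 138.4
```

jog_arm([
  [[-1.5,-0.2,-1.5,0,0.2,0],[-0.5,0,-1.5,0,0,0],[0,0,0,0,0,0]],
])

```text
clock: 12.1
eef_pos: [501.2, 107.5, 93.5]
eef_rot: [-1.163, 1.565, 0.433]
wrist_force: [-0.5, -0.8, 9.0]
finger_gap: 14.0
```

```bash
python3 wing.py
```

```text
t 12.1 pos [501.2 107.5  93.5] yawY -178.56 tiltfix wx,wy [-0.13  0.29] F [-0.5 -0.8  9. ] M [ 0.023 -0.023  0.001] gap 14.0 q6 -1.46
505 zmed 137.16843490463876 xmin [481.20211773 481.55462624 481.89861572]
-20 y range 101.2 112.9 z 135.6
-17 y range 100.1 113.6 z 137.1
-14 y range 100.7 113.6 z 137.2
-11 y range 97.1 119.2 z 137.4
```

jog_arm([
  [[-1.5,0,-2,0,0.3,0],[-0.5,0,-2,0,0,0],[-0.3,0,-1.5,0,0,0]],
])

```text
clock: 12.45
eef_pos: [501.1, 107.8, 90.5]
eef_rot: [-1.121, 1.564, 0.475]
wrist_force: [-0.8, -0.4, 10.2]
finger_gap: 13.6
```

```bash
python3 -c "
from h import *
tool()"
```

```text
t 12.45 pos [501.1 107.8  90.5] yawY -178.56 tiltfix wx,wy [-0.18  0.35] F [-0.8 -0.4 10.2] M [-0.013  0.017  0.05 ] gap 13.6 q6 -1.46
```

jog_arm([
  [[-1,-0.3,-0.8,0.1,0.3,-3],[-0.8,0,-0.8,0,0.1,-3],[-0.5,0,-0.8,0,0,-3]],
])

```text
clock: 12.75
eef_pos: [501.2, 107.8, 90.7]
eef_rot: [-0.752, 1.562, 0.683]
wrist_force: [0.4, -0.2, 10.4]
finger_gap: 13.3
```

```bash
python3 -c "
from h import *
tool()"
```

```text
t 12.75 pos [501.2 107.8  90.7] yawY 172.18 tiltfix wx,wy [-0.31  0.38] F [ 0.4 -0.2 10.4] M [ 0.084 -0.109 -0.015] gap 13.3 q6 -1.3
```

jog_arm([
  [[-1,-0.3,-0.8,-0.3,0.4,-5],[-0.8,0,-0.8,0,0.1,-5],[-0.5,0,-0.8,0,0.1,-5],[-0.5,0,-0.8,0,0.1,-5]],
])

```text
clock: 13.15
eef_pos: [501.5, 107.9, 91.1]
eef_rot: [-0.949, 1.567, 0.122]
wrist_force: [0.8, 1.1, 9.5]
finger_gap: 13.5
```

```bash
python3 -c "
from h import *
tool()"
```

```text
t 13.15 pos [501.5 107.9  91.1] yawY 151.4 tiltfix wx,wy [-0.03  0.21] F [0.8 1.1 9.5] M [ 0.009 -0.169  0.065] gap 13.5 q6 -0.93
```

jog_arm([
  [[-1.5,-0.4,-1.2,0,0.2,-5],[-1,0,-1,0,0.1,-5],[-0.5,0,-1,0,0.1,-5],[-0.5,0,-1,0,0.1,-5]],
])

```text
clock: 13.55
eef_pos: [501.3, 108.0, 90.6]
eef_rot: [-0.514, 1.566, 0.194]
wrist_force: [0.8, -1.1, 10.6]
finger_gap: 13.4
```

```bash
python3 -c "
from h import *
tool()"
```

```text
t 13.55 pos [501.3 108.   90.6] yawY 130.55 tiltfix wx,wy [-0.05  0.26] F [ 0.8 -1.1 10.6] M [-0.045 -0.091  0.009] gap 13.4 q6 -0.57
```

jog_arm([
  [[-1.5,-0.6,-1.2,0,0.3,-5],[-1,0,-0.8,0,0.1,-5],[-0.5,0,-0.8,0,0.1,-4],[-0.5,0,-0.8,0,0.1,-2]],
])

```text
clock: 13.95
eef_pos: [501.1, 107.9, 90.7]
eef_rot: [0.057, 1.567, 0.471]
wrist_force: [-0.0, -0.2, 10.9]
finger_gap: 13.6
```

```bash
cat > look.py <<'E'
from h import *
tool()
a,d,p=cam('wrist'); cv2.imwrite('pics/w7.png',a)
s=tool()
E
python3 look.py
```

```text
t 13.95 pos [501.1 107.9  90.7] yawY 113.74 tiltfix wx,wy [-0.11  0.22] F [-0.  -0.2 10.9] M [-0.074 -0.071  0.028] gap 13.6 q6 -0.28
t 14.0 pos [501.  107.9  90.7] yawY 113.66 tiltfix wx,wy [-0.11  0.21] F [-0.5 -0.5 10.8] M [-0.074 -0.099 -0.025] gap 13.9 q6 -0.27
```

View pics/w7.png

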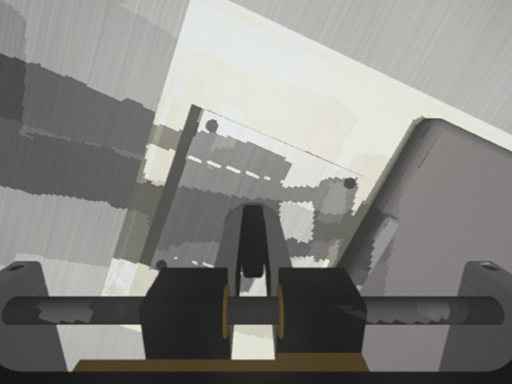

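The picture shows the wing at (252,240) still aligned in the fingers, 68° turned, with the lid clear at right. Now small steps by feel.

jog_arm([
  [[-0.8,-0.4,-0.8,-0.1,0.2,-1.5],[-0.5,0,-0.8,0,0.1,-1.5],[-0.5,0,-0.8,0,0.1,-1.5]],
])

```text
clock: 14.3
eef_pos: [501.5, 107.9, 90.9]
eef_rot: [-0.03, 1.567, 0.301]
wrist_force: [-0.7, -0.3, 10.3]
finger_gap: 13.9
```

```bash
python3 -c "
from h import *
tool()"
```

```text
t 14.3 pos [501.5 107.9  90.9] yawY 108.99 tiltfix wx,wy [-0.06  0.19] F [-0.7 -0.3 10.3] M [-0.087 -0.112  0.001] gap 13.9 q6 -0.19
```

jog_arm([
  [[-0.5,-0.2,-0.8,0,0.1,-1.5],[-0.5,0,-0.8,0,0.1,-1.5]],
])

```text
clock: 14.5
eef_pos: [502.0, 107.9, 91.1]
eef_rot: [0.076, 1.566, 0.353]
wrist_force: [-0.7, 0.5, 10.0]
finger_gap: 13.8
```

```bash
python3 -c "
from h import *
tool()"
```

```text
t 14.5 pos [502.  107.9  91.1] yawY 105.86 tiltfix wx,wy [-0.09  0.24] F [-0.7  0.5 10. ] M [-0.062 -0.116  0.002] gap 13.8 q6 -0.14
```

jog_arm([
  [[-1.8,-0.4,-1.2,0,0.3,-1.5],[-0.8,0,-1,0,0.1,-1.5]],
])

```text
clock: 14.7
eef_pos: [501.1, 107.8, 90.8]
eef_rot: [0.599, 1.568, 0.822]
wrist_force: [0.6, 0.8, 10.3]
finger_gap: 13.9
```

```bash
python3 -c "
from h import *
tool()"
```

```text
t 14.7 pos [501.1 107.8  90.8] yawY 102.73 tiltfix wx,wy [-0.13  0.12] F [ 0.6  0.8 10.3] M [-0.038 -0.053  0.014] gap 13.9 q6 -0.08
```

jog_arm([
  [[-1,-0.2,-1,0,0.2,-1.5],[-0.8,0,-1,0,0.1,-1.5]],
])

```text
clock: 14.9
eef_pos: [501.0, 107.9, 90.6]
eef_rot: [0.87, 1.567, 1.038]
wrist_force: [0.1, -0.4, 10.1]
finger_gap: 13.6
```

```bash
python3 -c "
from h import *
tool()"
```

```text
t 14.9 pos [501.  107.9  90.6] yawY 99.61 tiltfix wx,wy [-0.18  0.1 ] F [ 0.1 -0.4 10.1] M [-0.152 -0.068 -0.04 ] gap 13.6 q6 -0.03
```

jog_arm([
  [[-0.8,-0.3,-0.8,-0.2,0.1,-1.5],[-0.6,0,-0.8,0,0.1,-1.5]],
])

```text
clock: 15.1
eef_pos: [501.1, 107.9, 90.8]
eef_rot: [-0.051, 1.568, 0.062]
wrist_force: [-0.6, -0.2, 10.7]
finger_gap: 14.0
```

```bash
python3 -c "
from h import *
tool()"
```

```text
t 15.1 pos [501.1 107.9  90.8] yawY 96.48 tiltfix wx,wy [-0.01  0.16] F [-0.6 -0.2 10.7] M [-0.108 -0.044  0.004] gap 14.0 q6 0.03
```

jog_arm([
  [[-0.8,-0.2,-0.8,-0.1,0.1,-1.5],[-0.6,0,-0.8,0,0.1,-1.5]],
])

```text
clock: 15.3
eef_pos: [501.3, 107.9, 91.0]
eef_rot: [-0.348, 1.567, -0.289]
wrist_force: [0.6, -0.7, 10.9]
finger_gap: 13.6
```

```bash
python3 -c "
from h import *
tool()"
```

```text
t 15.3 pos [501.3 107.9  91. ] yawY 93.35 tiltfix wx,wy [0.07 0.22] F [ 0.6 -0.7 10.9] M [-0.128 -0.041 -0.021] gap 13.6 q6 0.08
```

jog_arm([
  [[-1,-0.3,-1,0.1,0.2,-1.5],[-0.6,0,-0.8,0,0.1,-1.5]],
])

```text
clock: 15.5
eef_pos: [501.1, 107.9, 90.9]
eef_rot: [0.413, 1.568, 0.417]
wrist_force: [-3.2, 0.3, 9.1]
finger_gap: 14.3
```

```bash
python3 -c "
from h import *
tool()"
```

```text
t 15.5 pos [501.1 107.9  90.9] yawY 90.23 tiltfix wx,wy [-0.07  0.16] F [-3.2  0.3  9.1] M [-0.087  0.427  0.095] gap 14.3 q6 0.14
```

jog_arm([
  [[-0.8,-0.2,-0.8,0,0.2,-1.5],[-0.6,0,-0.8,0,0.1,-1.5]],
])

```text
clock: 15.7
eef_pos: [500.5, 107.9, 90.8]
eef_rot: [1.598, 1.569, 1.547]
wrist_force: [-2.5, -0.4, 10.6]
finger_gap: 13.9
```

```bash
python3 -c "
from h import *
tool()"
```

```text
t 15.7 pos [500.5 107.9  90.8] yawY 87.11 tiltfix wx,wy [-0.1  0. ] F [-2.5 -0.4 10.6] M [-0.08   0.649  0.041] gap 13.9 q6 0.19
```

Lateral force and moment have appeared at 91–94° of turn. I check whether the wing still follows the pads.

```bash
cat > wt.py <<'E'
from h import *
def wt():
    s=tool(); R=Ro.from_euler('xyz',s['eef_rot']).as_matrix()
    a,d,p=cam('wrist'); v,u=np.mgrid[:384,:512]; W=world(p,u,v,d)
    L=(W-s['eef_pos'])@R; m=(d>0)&(L[...,0]<-40)&(L[...,0]>-50)&(np.abs(L[...,2])<11)&(L[...,1]>8.5)&(L[...,1]<30)&(a.max(2)<75)
    l=L[m]; print(m.sum(),'top',np.median(l[:,0]).round(1),'end',np.percentile(l[:,1],[95,98,100]).round(1))
    ys=[];cs=[]
    for y in np.arange(9.5,20,1.5):
        q=l[np.abs(l[:,1]-y)<.75,2]
        if len(q)>4: ys.append(y);cs.append((q.min()+q.max())/2); print(round(y,1),q.min().round(1),q.max().round(1),end='; ')
    k=np.polyfit(ys,cs,1); print('\nslope deg',np.degrees(np.arctan(k[0])).round(1),'off0',k[1].round(2))
    tool()
wt()
E
python3 wt.py
```

```text
t 15.7 pos [500.5 107.9  90.8] yawY 87.11 tiltfix wx,wy [-0.1  0. ] F [-2.5 -0.4 10.6] M [-0.08   0.649  0.041] gap 13.9 q6 0.19
446 top -43.6 end [19.8 20.1 20.5]
9.5 -8.1 8.6; 11.0 -6.2 6.7; 12.5 -6.2 6.7; 14.0 -6.2 6.7; 15.5 -6.9 6.6; 17.0 -6.8 6.6; 18.5 -6.2 6.1; 
slope deg -2.6 off0 0.73
t 15.75 pos [500.5 107.9  90.8] yawY 87.0 tiltfix wx,wy [-0.1  0. ] F [-2.5 -0.9 11.1] M [-0.014  0.409  0.019] gap 13.7 q6 0.19
```

jog_arm([
  [[0,0,-0.8,0,0,-1.5]],
])

```text
clock: 15.85
eef_pos: [500.3, 108.0, 90.5]
eef_rot: [1.83, 1.569, 1.751]
wrist_force: [-8.0, 0.0, 11.7]
finger_gap: 13.8
```

```bash
python3 wt.py
```

```text
t 15.85 pos [500.3 108.   90.5] yawY 85.49 tiltfix wx,wy [-0.11 -0.02] F [-8.   0.  11.7] M [0.116 1.487 0.106] gap 13.8 q6 0.22
436 top -43.7 end [19.7 20.  20.5]
9.5 -8.1 8.6; 11.0 -6.2 6.7; 12.5 -6.2 6.6; 14.0 -6.9 6.6; 15.5 -6.9 6.7; 17.0 -6.9 6.6; 18.5 -6.2 6.7; 
slope deg -1.4 off0 0.42
t 15.9 pos [500.2 108.   90.4] yawY 85.35 tiltfix wx,wy [-0.11 -0.03] F [-5.2 -0.3 11.3] M [0.011 0.962 0.079] gap 13.6 q6 0.22
```

jog_arm([
  [[0,0,-0.6,0,0,-1]],
])

```text
clock: 16.0
eef_pos: [500.0, 108.2, 90.3]
eef_rot: [2.088, 1.569, 1.989]
wrist_force: [-4.9, -0.3, 11.0]
finger_gap: 13.5
```

```bash
python3 wt.py
```

```text
t 16.0 pos [500.  108.2  90.3] yawY 84.34 tiltfix wx,wy [-0.11 -0.05] F [-4.9 -0.3 11. ] M [-0.047  0.895  0.092] gap 13.5 q6 0.24
451 top -43.6 end [19.8 20.1 20.8]
9.5 -8.2 8.6; 11.0 -8.2 6.7; 12.5 -6.2 6.7; 14.0 -6.9 6.6; 15.5 -6.9 6.7; 17.0 -6.9 6.6; 18.5 -6.2 6.0; 
slope deg -0.1 off0 -0.08
t 16.05 pos [500.  108.2  90.3] yawY 84.25 tiltfix wx,wy [-0.11 -0.05] F [-5.1  0.7 10.5] M [-0.036  1.074  0.187] gap 14.0 q6 0.24
```

jog_arm([
  [[0,0,-0.6,0,0,-1.2]],
])

```text
clock: 16.15
eef_pos: [500.0, 108.2, 90.2]
eef_rot: [1.986, 1.569, 1.865]
wrist_force: [-4.0, -1.4, 11.7]
finger_gap: 14.2
```

```bash
python3 wt.py
```

```text
t 16.15 pos [500.  108.2  90.2] yawY 83.05 tiltfix wx,wy [-0.11 -0.03] F [-4.  -1.4 11.7] M [-0.225  0.737  0.463] gap 14.2 q6 0.26
450 top -43.7 end [19.8 20.  20.4]
9.5 -8.2 8.6; 11.0 -6.9 6.7; 12.5 -6.9 6.6; 14.0 -6.9 6.6; 15.5 -6.9 6.6; 17.0 -6.9 6.6; 18.5 -6.8 6.0; 
slope deg -2.5 off0 0.48
t 16.2 pos [500.  108.2  90.2] yawY 82.95 tiltfix wx,wy [-0.11 -0.03] F [-4.8 -0.4 11.2] M [-0.088  0.827  0.466] gap 13.8 q6 0.26
```

The moment about z jumped to 0.46 N m, so that is the stop (about 97–98° of turn). I relieve the twist by 1°, then open.

jog_arm([
  [[0,0,-0.5,0,0,1]],
])

```text
clock: 16.3
eef_pos: [500.0, 108.2, 90.3]
eef_rot: [1.945, 1.569, 1.84]
wrist_force: [-4.0, 0.4, 10.8]
finger_gap: 13.8
```

```bash
python3 -c "
from h import *
tool()"
```

```text
t 16.3 pos [500.  108.2  90.3] yawY 83.97 tiltfix wx,wy [-0.1  -0.03] F [-4.   0.4 10.8] M [-0.224  0.811  0.182] gap 13.8 q6 0.24
```

jog_arm([
  [[0,0,0,0,0,0],[0,0,2,0,0,0],[0,0,5,0,0,0],[0,0,5,0,0,0],[0,0,5,0,0,0]],
], gripper=0.2)

```text
clock: 16.8
eef_pos: [500.9, 108.3, 108.8]
eef_rot: [0.859, 1.568, 0.754]
wrist_force: [0.2, 0.3, -0.1]
finger_gap: 50.4
```

Run:
```python
from h import *
s=tool(); a,d,p=cam('wrist'); v,u=np.mgrid[:384,:512]; W=world(p,u,v,d)
m=(d>0)&(a.max(2)<75)&(np.hypot(W[...,0]-500,W[...,1]-107.5)<24)&(W[...,2]>125)&(W[...,2]<150)
w=W[m]; print(m.sum(),np.percentile(w[:,2],[10,50,75,90]))
t=m&(W[...,2]>np.median(w[:,2])-3); print(cv2.minAreaRect(W[t][:,:2].astype(np.float32)))
cv2.imwrite('pics/w8.png',a)
```

```text
t 16.8 pos [500.9 108.3 108.8] yawY 84.01 tiltfix wx,wy [-0.11  0.12] F [ 0.2  0.3 -0.1] M [ 0.014 -0.05   0.016] gap 50.4 q6 0.24
1276 [138.07155153 141.16966058 141.68078718 142.09313487]
((499.9827880859375, 107.9514389038086), (41.035606384277344, 13.815831184387207), 85.25346374511719)
```

View pics/w8.png

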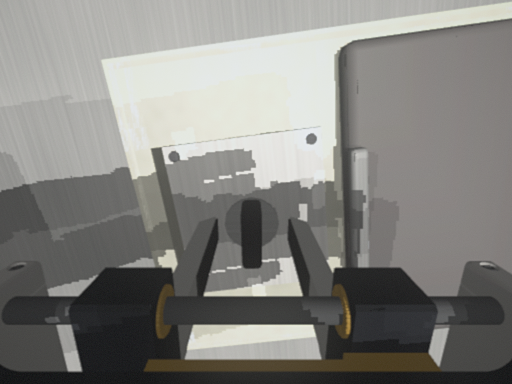

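The picture shows the released fastener at (252,230) between the open fingers. Its top is at z ≈ 141.6, so the wing centre is about 26.6 mm above the cover: it has sprung up into the detent. Retreating.

jog_arm([
  [[0,0,15,0,0,0],[0,0,20,0,0,0],[0,0,30,0,0,0],[0,0,20,0,0,0],[0,0,0,0,0,0]],
])

```text
clock: 17.35
eef_pos: [499.8, 108.2, 196.2]
eef_rot: [2.015, 1.569, 1.911]
wrist_force: [0.4, 0.1, -0.8]
finger_gap: 56.7
```

Run:
```python
from h import *
s=tool(); a,d,p=cam('wrist'); v,u=np.mgrid[:384,:512]; W=world(p,u,v,d)
m=(d>0)&(a.max(2)<75)&(np.hypot(W[...,0]-500,W[...,1]-107.5)<24)&(W[...,2]>125)&(W[...,2]<150)
w=W[m]; print(m.sum(),np.percentile(w[:,2],[10,50,75,90]))
t=m&(W[...,2]>np.median(w[:,2])-3); print(cv2.minAreaRect(W[t][:,:2].astype(np.float32)))
b,_,_=cam('side'); c=np.load('pics/side.npz')['a']
df=cv2.absdiff(b,c).max(2); print('bowl/jar/spatula diff',[int(np.median(df[y0:y1,x0:x1])) for x0,y0,x1,y1 in((306,240,350,278),(167,145,190,172),(190,152,226,164))])
tool(); print(manip.sign_off())
```

```text
t 17.35 pos [499.8 108.2 196.2] yawY 84.02 tiltfix wx,wy [-0.09 -0.03] F [ 0.4  0.1 -0.8] M [-0.009 -0.088  0.051] gap 56.7 q6 0.24
581 [139.32985613 141.24034823 141.72316709 142.17462726]
((499.9255676269531, 108.24556732177734), (40.42830276489258, 12.873109817504883), 84.29850769042969)
bowl/jar/spatula diff [14, 15, 16]
t 17.45 pos [498.9 108.  193.6] yawY 84.01 tiltfix wx,wy [-0.06 -0.24] F [ 0.4 -1.2 -0.1] M [-0.026 -0.091  0.061] gap 56.3 q6 0.24
the job is handed in; nothing more can be done
None
```

The fastener is in the keyhole and locked, and I handed the job in at 17.5 s. I took the black-winged fastener from the rest block, pushed it down with about 11 N, turned it about 97° clockwise to its stop, eased the twist and let go.

**Last checks:** After release the wing's centre measured about 26.5 mm above the cover (27 expected when locked) and stayed there after I backed away, with the wing at about 84–85° yaw. The gripper was open and well clear, and the wrist force was near zero.

**What disagreed or went less well:**
- **First grasp:** it closed on air. The camera depth showed the fingertips about 20 mm above the reported TCP height, not 19 mm below it. I worked from the measured height after that, and the second grasp held.
- **Stop:** the twist peaked at about 0.46 N m for one step, above the 0.1–0.2 N m guide but under the 0.5 N m limit. I eased it to 0.18 N m before letting go. There was also up to 8 N of sideways force near the stop.
- **Bowl, jar and spatula:** the arm never went near them. Before-and-after side pictures differed by a similar small amount (14–16 grey levels) at all three, which I put down to noise or lighting. I did not measure their positions.

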